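# Press the reflex hammer and tuning fork home in their foam case

## Task

Put the neurological set back in its open case: lay the tuning fork (now dropped across the foam) and the reflex hammer each in the pocket cut to its shape, and press both down until they sit fully home on the pocket floors. Do not shift the loose vials, the saline ampoule or the cup of tubes standing around.

Things in the scene. Friction and masses are not known exactly. Their poses are not given: they have to be found in the camera images.
- case: Grey case, fixed to the desk, 222 x 252 mm (its x by y). Origin on the desk under its centre, z up, x to the hinge side. The lid is open and fixed: it rises from the +x edge, leaning back 45 degrees, full width, to 200 mm high. Two empty pockets run along y, nearest the robot (-x) the hammer's, in the middle the fork's. Nearest the lid a thermometer, fixed, lies sunk below the foam top.
- foam_top (a point): Centre of the level top of the case's black foam, 40 mm above the desk (rim of the case 1 mm lower). Pockets: blue floors 12 mm below the foam top, cut to the tools' outlines with 1.5 to 2 mm play all round and a 2.5 mm bevel at the mouth.
- hammer_grip (a point): Balance point of the reflex hammer (about 80 g, flat, 16 mm thick), on the handle's axis, 8 mm above its underside; x runs to the head, z up. Steel handle 16 mm wide from x = -100 to +45 mm, dark ribbed end. Orange rubber head across it at x = +58 mm, 62 mm long in y, 34 mm wide at its +y end, 14 mm at its -y end. Starts on the desk, left or right of the case. Can be gripped and pressed here.
- hammer_head (a point): Point of the hammer on the handle's axis in the middle of the head, 58 mm ahead of hammer_grip, half-way up.
- hammer_tail (a point): Point of the hammer near the handle's end, 95 mm behind hammer_grip, half-way up.
- hammer_home (a point): Where hammer_grip lies, with the same axes, when the hammer is home: 4 mm below the foam top; x points along the case's +y. Here both pocket sides have a springy foam lip, 26 mm long: the hammer laid in stops on them about 7 mm too high and must be pressed down here with roughly 5 to 12 N until it meets the floor. Home, it stands 4 mm above the foam top.
- hammer_head_home (a point): Where hammer_head lies when the hammer is home.
- hammer_tail_home (a point): Where hammer_tail lies when the hammer is home.
- fork_mid (a point): Middle of the aluminium tuning fork (about 90 g, 152 mm long, flat, 14 mm thick), 7 mm above its underside; x runs to the prong tips, z up. Prongs 10 mm wide, 10 mm apart, 30 mm over both, x = -8 to +76 mm; solid yoke 30 mm wide, -21 to -8 mm, with sloping shoulders to -31 mm; stem 14 mm wide to -76 mm. Starts flat on the foam top, across the hammer's pocket. Can be gripped here across both prongs.
- fork_tip (a point): Point between the prong tips, 71 mm ahead of fork_mid, half-way up.
- fork_tail (a point): Point near the stem's end, 71 mm behind fork_mid, half-way up.
- fork_home (a point): Where fork_mid lies, with the same axes, when the fork is home: 5 mm below the foam top; x points along the case's -y. The same springy lips here: the fork laid in stops about 7 mm too high and must be pressed down near here (on the prongs or the yoke) with roughly 5 to 12 N until it meets the floor. Home, it stands 2 mm above the foam top.
- fork_tip_home (a point): Where fork_tip lies when the fork is home.
- fork_tail_home (a point): Where fork_tail lies when the fork is home.
- kidney_dish: Stainless kidney dish, fixed, 102 x 200 mm (its x by y), 40 mm high, on the side of the case where the hammer is not. Origin under its centre.
- vial_teal_mid (a point): Middle of a loose glass vial with a teal band, 18 mm across, 36 mm high, standing on the desk.
- vial_brown_mid (a point): Middle of a loose glass vial with a red-brown band, 18 mm across, 36 mm high, standing on the desk.
- ampoule_mid (a point): Half-way up a loose clear saline ampoule, 18 mm across, 61 mm high, standing on the desk.
- tube_cup_mid (a point): 30 mm up a loose clear cup of pink-capped tubes, 49 mm across, 66 mm high, standing on the desk.
Things that resemble listed ones, but are neither listed nor needed, are in the scene too. What is shaped like the part that bears fork_mid but yellow is not meant.

How it is judged (in metres and radians):
At the end, for the whole second after the job is handed in: Hammer and fork both lie the right way round and fully home in their own pockets (grip points within 4 mm of home and at most 2.5 mm above it, both ends within 5 mm of theirs); vials, ampoule and cup stand within 30 mm of where they were (distance between hammer_grip and hammer_home below 0.004 m and distance between hammer_head and hammer_head_home below 0.005 m and distance between hammer_tail and hammer_tail_home below 0.005 m and z of hammer_grip in the frame of hammer_home below 0.0025 m and distance between fork_mid and fork_home below 0.004 m and distance between fork_tip and fork_tip_home below 0.005 m and distance between fork_tail and fork_tail_home below 0.005 m and z of fork_mid in the frame of fork_home below 0.0025 m and distance of each of vial_teal_mid, vial_brown_mid, ampoule_mid, tube_cup_mid from where it was at the start of the episode below 0.03 m); the robot touches nothing.
It fails at once if a loose vial, the ampoule or the cup is shifted by more than 30 mm (distance of any of vial_teal_mid, vial_brown_mid, ampoule_mid, tube_cup_mid from where it was at the start of the episode above 0.03 m).
It also fails if it takes over 64 s, if anything falls off the work surface, if the arm or the gripper's body presses on something with over 40 N, if the wrist force passes 120 N, or if a joint passes its speed limit or range.

## Robot

A 6-joint arm with a two-finger parallel gripper is mounted at the origin on a cart in front of the work surface, level with it; the furniture and walls round the work are solid. World frame = base frame: x ahead of the robot, y to its left, z up, the work surface at z = 0. Lengths are in mm, angles in degrees, forces in N, time in s.
With the tool pointing down it reaches from about 350 to 850 mm from the base axis. Payload 8.1 kg.
Tool frame: the origin (TCP) lies at the very end of the fingers, on their centre line; the grasp point (between the pads) lies 19 mm behind it; z points along the fingers, y is the direction in which the jaws open and shut (so a half turn about z gives the same grasp; the last joint's range is limited). The gripper opens to 85 mm and grips with 20 to 120 N. Pads are 22 mm wide; open, the fingers measure 114 mm over their backs; the gripper's body (76 mm by 85 mm) begins 54 mm behind the grasp point. The pads swing forward as they close: fully open they stand 13 mm farther back than shut.
Start: joints at [-69.465, 7.471, 85.268, -0, 87.261, -4.893], TCP at [257.644, -541.871, 231.292] pointing down, gripper open.
Joint ranges: [-169.43, 169.43], [-51.17, 129.36], [1.28, 143.12], [-76.62, 256.62], [0, 156.53], [-152.29, 152.29]. Speed limits (degrees/s): [136.94, 136.94, 159.86, 180, 180, 180].

## Interface

Orientations are given as [roll, pitch, yaw] about the fixed x, y, z axes, in that order (R = Rz(yaw) Ry(pitch) Rx(roll)).
In Python, from bench import r, eyes gives the robot as it stands. The module is installed in compiled form; this text tells all that it offers.
- The arm moves only by the tool play_rows, never from a script. Its argument "deltas" is a list of rows, each a list of 3 entries, a list of its own where there are three numbers: the shift along the tool's x, y, z in m, then the turn, a rotation vector about the tool's x, y, z in rad, then the closure, from 0 (fully open) to 1 (shut). A call has 1 to 8 rows; each row shifts and turns the pose as measured when the row begins, along the tool's axes as they then stand; what a row does not reach is not made up. A row lasts 1/8 s, in which the tool goes at most 62.5 mm and 10.7 degrees, less where a joint would pass 70% of its speed; a pose out of reach is approached as far as the arm can. A call with a gripper value outside its range is refused whole. The fingers move at their own pace and stop on an object; "force" is the grip in N (left out, the last holds). Time passes only in rows, so rows that do not move let the fingers close. It gives the time, the measured TCP pose, the force and the opening at its end, in the units of the state.
- r.sense(): the state, without advancing time (a new reading comes with each control period).
- eyes.snapshot(name): name is "scene" or "top" or "wrist"; returns the picture (384x512x3 uint8, red, green, blue); there is no depth.
- eyes.get_calibration(name): a dict with "mtx" (3x3 intrinsics, pixels), "R" (3x3) and "t" (3): a world point X has camera coordinates R X + t; the wrist camera has in their place "T_tool_cam" (4x4, takes a point from camera to tool coordinates, whose origin is the TCP and whose axes are the flange's). Camera axes: x right, y down, z forward; pixel columns grow to the right and rows downward; lengths in mm; the calibration is good to about 2 mm. A picture is of the moment at which its call begins: read the wrist's pose just before it. get_calibration takes no time and is no camera call.
- r.hand_in(): hands the job in, once; it reports no verdict.
The state is a dict: "time": time; "joint_pos": joint angles; "qd": joint speeds; "joint_efforts": joint torques, N m; "tool_pos": TCP position; "tcp_rot": TCP orientation; "ft_force": force on the tool from outside, world axes, zero at the start; "wrist_torque": the same for the moment, N m; "finger_gap": finger opening in mm.
Only numpy, scipy, OpenCV 4.12 (cv2) and the standard library are available. Lean on these libraries where they do the work, as an engineer would, in place of code of your own. Each camera call takes 0.05 s, during which the arm holds its last target. There are 200 camera calls.

## Working session

There is one attempt and no reset: what is moved stays moved. The work goes in short steps, Python scripts to look and compute and a tool call to move; the robot and the scene stay as the last step left them, time stands still between calls to the robot, and variables do not carry over. Pictures are saved under pics/ and viewed, about 8 in all and at most 12, crops included, and the job is handed in when it is done.

Besides the shell and the picture viewer there is one more tool, called by a JSON object that holds its "api" and its "payload". play_rows: Moves the arm, as the interface text tells. Its arguments: {"type":"object","properties":{"deltas":{"type":"array"},"force":{"type":"number"}},"required":["deltas"]}

```bash
mkdir -p pics
python3 - <<'E'
from bench import r, eyes
import cv2,numpy as np
s=r.sense(); print(s)
a=eyes.snapshot("top"); b=eyes.snapshot("scene")
np.save("top.npy",a);np.save("scene.npy",b)
for n in("top","scene","wrist"): print(n,eyes.get_calibration(n))
cv2.imwrite("pics/top0.png",cv2.resize(a[:,:,::-1],(800,600),interpolation=cv2.INTER_CUBIC))
cv2.imwrite("pics/scene0.png",cv2.resize(b[:,:,::-1],(800,600),interpolation=cv2.INTER_CUBIC))
E
```

```text
{'time': 0.0, 'joint_pos': array([-6.94652999e+01,  7.51644431e+00,  8.53311217e+01, -3.24397353e-04,
        8.72605858e+01, -4.89295761e+00]), 'qd': array([ 0.07958848, -0.02567791, -0.03976907,  0.08245016,  0.01862544,
       -0.01514668]), 'joint_efforts': array([-1.93467545e-04, -5.69389451e+01, -5.00553775e+01, -1.15123203e-04,
        1.46446333e-02,  4.65098663e-05]), 'tool_pos': array([ 257.44497979, -541.34185184,  230.21283912]), 'tcp_rot': array([-1.79892215e+02, -8.90192414e-03,  2.54276651e+01]), 'ft_force': array([-0.06252626, -0.64343674, -0.37686027]), 'wrist_torque': array([-0.00423561,  0.02731019,  0.02600578]), 'finger_gap': 85.6772222803494}
top {'mtx': array([[417.53654051,   0.        , 253.52862249],
       [  0.        , 417.53654051, 195.69006596],
       [  0.        ,   0.        ,   1.        ]]), 'R': array([[-0.01727319, -0.99983849, -0.00496363],
       [-0.99761282,  0.01756628, -0.06678391],
       [ 0.06686031,  0.00379821, -0.99775512]]), 't': array([  12.45160723,  579.68497921, 1308.81469686])}
scene {'mtx': array([[411.83986345,   0.        , 
[... 153 characters left out ...]
631,  0.00459531],
       [-0.17506122, -0.36165274, -0.91572969],
       [ 0.40924981,  0.81920484, -0.40176861]]), 't': array([-530.06702173,  169.60904712, 1078.61118624])}
wrist {'mtx': array([[320.99268235,   0.        , 248.39765422],
       [  0.        , 320.99268235, 186.83919159],
       [  0.        ,   0.        ,   1.        ]]), 'T_tool_cam': array([[-7.83688281e-04, -9.57595595e-01, -2.88114668e-01,
         7.37980271e+01],
       [ 9.99999576e-01, -8.89941094e-04,  2.37807132e-04,
         1.23558114e-01],
       [-4.84128145e-04, -2.88114359e-01,  9.57595886e-01,
        -1.42267746e+02],
       [ 0.00000000e+00,  0.00000000e+00,  0.00000000e+00,
         1.00000000e+00]])}
```

View pics/top0.png

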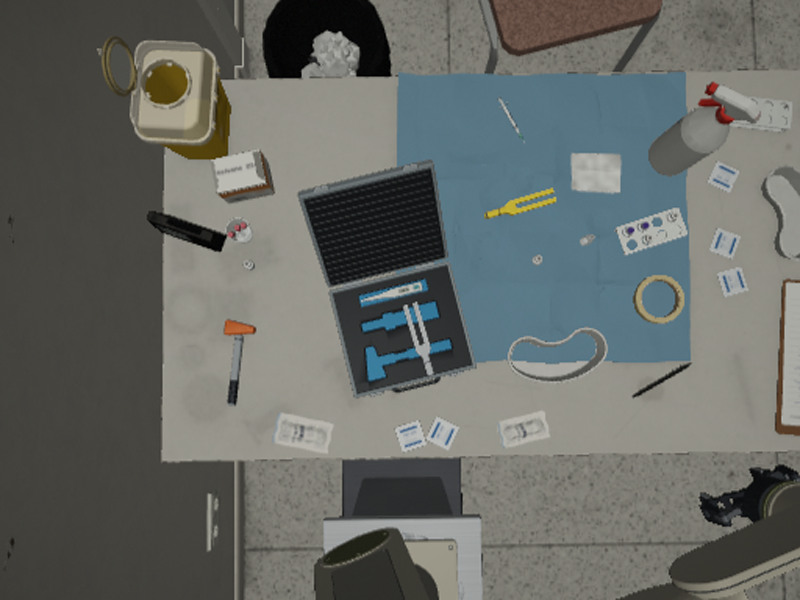

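View pics/scene0.png

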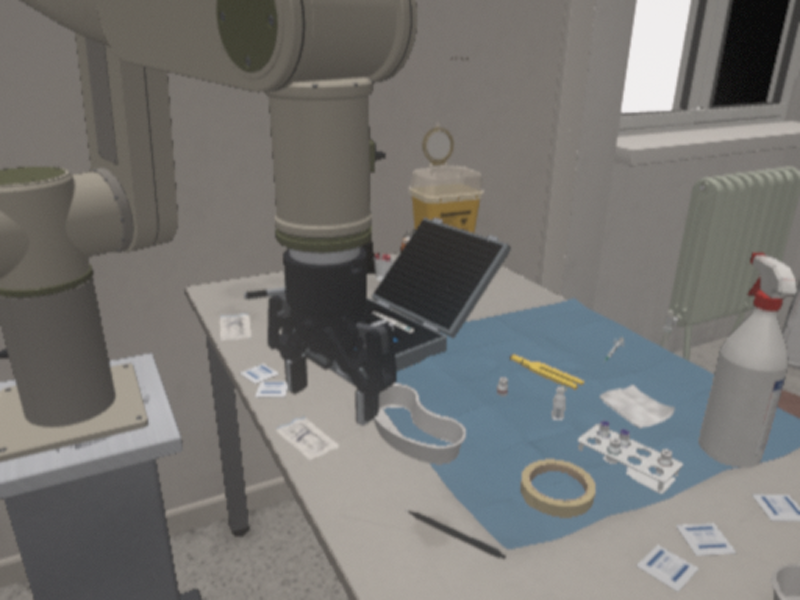

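The top view (800 px scale) shows the hammer lying left of the case (head 240,328, tail 232,400). The fork lies across the foam (tips 410,305, stem end 430,375), the pockets run along ±y, and the kidney dish is at the right. The yellow fork is a decoy. In the scene view the gripper hides the case.

```bash
cat > h.py <<'E'
import numpy as np,cv2
from scipy.spatial.transform import Rotation as Ro
from bench import r, eyes
def cast(cal,uv,z,T=None):
    uv=np.atleast_2d(np.float64(uv)); d=np.c_[uv,np.ones(len(uv))]@np.linalg.inv(cal["mtx"]).T
    if T is None: R=cal["R"].T; c=-R@cal["t"]
    else: R=T[:3,:3]; c=T[:3,3]
    d=d@R.T; return c+d*((z-c[2])/d[:,2])[:,None]
def wristT(s):
    T=np.eye(4);T[:3,:3]=Ro.from_euler("xyz",s["tcp_rot"],degrees=True).as_matrix();T[:3,3]=s["tool_pos"]
    return T@eyes.get_calibration("wrist")["T_tool_cam"]
def blobs(mask,amin=30):
    n,l,st,c=cv2.connectedComponentsWithStats(mask.astype(np.uint8))
    return [(i,st[i],c[i],l==i) for i in range(1,n) if st[i,4]>=amin]
def rect(m):
    cs,_=cv2.findContours(m.astype(np.uint8),0,2); return cv2.minAreaRect(max(cs,key=cv2.contourArea))
E
python3 - <<'E'
from h import *
a=np.load("top.npy"); cal=eyes.get_calibration("top")
hsv=cv2.cvtColor(a,cv2.COLOR_RGB2HSV)
W=lambda u,v,z: cast(cal,[[u*.64,v*.64]],z)[0].round(0)
for n,u,v,z in [("hamhead",240,328,8),("hamtail",233,398,8),("forktip",410,306,47),("forktail",430,373,47),("c1",331,294,39),("c2",452,264,39),("c3",475,367,39),("c4",356,396,39),("ampoule/cup",239,230,60),("vialL",249,265,30),("vialR",538,260,30),("ampR",587,240,5),("lidtop1",300,192,200),("lidtop2",432,162,200)]: print(n,W(u,v,z))
h,s,v=[hsv[:,:,i].astype(int) for i in range(3)]
blue=(h>95)&(h<112)&(s>150)&(v>120); blue[:,300:]=0
for i,st,c,m in blobs(blue): print("blue",st,c,cast(cal,[c],28)[0].round(),[x for x in rect(m)])
org=(h>4)&(h<16)&(s>150)&(v>120); org[:,:130]=0
for i,st,c,m in blobs(org): print("or",st,c,cast(cal,[c],12)[0].round(),rect(m))
E
```

```text
hamhead [541. 323.   8.]
hamtail [398. 338.   8.]
forktip [577. -25.  47.]
forktail [443. -62.  47.]
c1 [604. 133.  39.]
c2 [ 661. -112.   39.]
c3 [ 453. -153.   39.]
c4 [400.  85.  39.]
ampoule/cup [734. 312.  60.]
vialL [667. 300.  30.]
vialR [ 667. -287.   30.]
ampR [ 710. -395.    5.]
lidtop1 [774. 169. 200.]
lidtop2 [824. -67. 200.]
blue [230 185  18   8  34] [236.88235294 188.17647059] [604.  55.  28.] [(238.07473754882812, 187.39431762695312), (2.800036668777466, 18.379728317260742), 68.96248626708984]
blue [268 193  13  12 100] [274.   198.61] [569. -62.  28.] [(273.9117736816406, 198.64707946777344), (9.45888900756836, 10.186495780944824), 75.96376037597656]
blue [232 199  28  13 188] [246.94148936 205.40957447] [549.  24.  28.] [(245.32354736328125, 205.7941436767578), (9.45888900756836, 27.891597747802734), 75.96376037597656]
blue [276 218  13   8  66] [281.51515152 221.07575758] [498. -84.  28.] [(281.3823547363281, 221.0294189453125), (5.093247890472412, 12.369317054748535), 75.96376037597656]
blue [234 222  34  21 281] [244.9252669  230.95373665] [469.  31.  28.] [(250.5, 232.0), (20.0, 33.0), 90.0]
or [144 205  18   9 124] [151.32258065 209.71774194] [541. 330.  12.] ((152.5, 209.0), (8.0, 17.0), 90.0)
```

```bash
cat >> h.py <<'E'
def plan(target,yaw,n,g,s=None,lat=1):
    """rows to bring the TCP to target (mm), tool pointing down at the yaw (deg, travel as given), in n equal rows"""
    import json
    s=s or r.sense(); p=np.array(s["tool_pos"]); R=Ro.from_euler("xyz",s["tcp_rot"],degrees=True)
    y0=s["tcp_rot"][2]; dy=yaw-y0; step=(np.array(target)-p)/n; rows=[]
    for k in range(n):
        Rg=Ro.from_euler("xyz",[180,0,y0+dy*(k+1)/n],degrees=True)
        d=R.inv().apply(step)/1000; t=(R.inv()*Rg).as_rotvec()
        rows.append([list(d.round(4)),list(t.round(3)),g]); R=Rg
    print("from",p.round(1),s["tcp_rot"].round(2),"gap",round(s["finger_gap"],1),"t",round(s["time"],2),"f",s["ft_force"].round(1))
    for i in range(0,n,8): print(json.dumps([[[float(x) for x in q[0]],[float(x) for x in q[1]],g] for q in rows[i:i+8]]))
E
python3 -c "
from h import *
plan([520,-15,190],195,18,0)"
```

```text
from [ 257.4 -541.4  230.4] [-1.7991e+02 -1.0000e-02  2.5430e+01] gap 85.6 t 0.1 f [-0.6 -0.1  0.2]
[[[0.0257, -0.0201, 0.0023], [-0.002, -0.0, -0.164], 0], [[0.0287, -0.0157, 0.0022], [0.0, 0.0, -0.164], 0], [[0.0309, -0.0108, 0.0022], [-0.0, 0.0, -0.164], 0], [[0.0322, -0.0056, 0.0022], [0.0, 0.0, -0.164], 0], [[0.0327, -0.0002, 0.0022], [0.0, 0.0, -0.164], 0], [[0.0323, 0.0051, 0.0022], [0.0, 0.0, -0.164], 0], [[0.031, 0.0103, 0.0022], [-0.0, 0.0, -0.164], 0], [[0.0289, 0.0153, 0.0022], [-0.0, 0.0, -0.164], 0]]
[[[0.026, 0.0198, 0.0022], [0.0, 0.0, -0.164], 0], [[0.0224, 0.0238, 0.0022], [0.0, 0.0, -0.164], 0], [[0.0182, 0.0271, 0.0022], [0.0, 0.0, -0.164], 0], [[0.0135, 0.0298, 0.0022], [0.0, 0.0, -0.164], 0], [[0.0085, 0.0316, 0.0022], [-0.0, 0.0, -0.164], 0], [[0.0032, 0.0325, 0.0022], [0.0, 0.0, -0.164], 0], [[-0.0022, 0.0326, 0.0022], [0.0, 0.0, -0.164], 0], [[-0.0075, 0.0318, 0.0022], [-0.0, 0.0, -0.164], 0]]
[[[-0.0126, 0.0302, 0.0022], [0.0, 0.0, -0.164], 0], [[-0.0174, 0.0277, 0.0022], [-0.0, 0.0, -0.164], 0]]
```

{"api": "play_rows", "payload": {"deltas": [[[0.026,-0.02,0.002],[0,0,-0.164],0],[[0.029,-0.016,0.002],[0,0,-0.164],0],[[0.031,-0.011,0.002],[0,0,-0.164],0],[[0.032,-0.006,0.002],[0,0,-0.164],0],[[0.033,0,0.002],[0,0,-0.164],0],[[0.032,0.005,0.002],[0,0,-0.164],0],[[0.031,0.01,0.002],[0,0,-0.164],0],[[0.029,0.015,0.002],[0,0,-0.164],0]]}}

```text
time: 1.1
tool_pos: [370.6, -297.4, 210.2]
tcp_rot: [-179.9, -0.5, 102.8]
ft_force: [0.0, 0.0, -0.3]
finger_gap: 85.0
```

{"api": "play_rows", "payload": {"deltas": [[[0.026,0.02,0.002],[0,0,-0.164],0],[[0.022,0.024,0.002],[0,0,-0.164],0],[[0.018,0.027,0.002],[0,0,-0.164],0],[[0.0135,0.03,0.002],[0,0,-0.164],0],[[0.0085,0.032,0.002],[0,0,-0.164],0],[[0.003,0.033,0.002],[0,0,-0.164],0],[[-0.002,0.033,0.002],[0,0,-0.164],0],[[-0.0075,0.032,0.002],[0,0,-0.164],0]]}}

```text
time: 2.1
tool_pos: [476.7, -47.2, 192.0]
tcp_rot: [179.4, -0.5, -179.5]
ft_force: [1.1, -0.6, 1.3]
finger_gap: 85.5
```

```bash
python3 -c "
from h import *
plan([520,-15,190],195,4,0)"
```

```text
from [476.7 -47.2 192. ] [ 179.45   -0.49 -179.53] gap 85.5 t 2.1 f [ 1.1 -0.6  1.3]
[[[-0.0109, 0.0079, 0.0005], [0.014, 0.001, -1.634], 0], [[-0.0072, -0.0114, 0.0005], [-0.0, 0.0, -1.634], 0], [[0.0118, -0.0065, 0.0005], [0.0, 0.0, -1.634], 0], [[0.0057, 0.0122, 0.0005], [0.0, 0.0, -1.634], 0]]
```

{"api": "play_rows", "payload": {"deltas": [[[-0.021,0.016,0.0],[0.01,0,-0.127],0],[[-0.023,0.013,0.0],[0,0,-0.127],0],[[0,0,0],[0,0,0],0]]}}

```text
time: 2.48
tool_pos: [519.0, -11.3, 190.3]
tcp_rot: [179.8, -0.6, -164.2]
ft_force: [-1.2, -0.9, -0.4]
finger_gap: 85.3
```

```bash
sed -i 's/dy=yaw-y0;/dy=(yaw-y0+180)%360-180;/' h.py
python3 - <<'E'
from h import *
import pickle
s=r.sense(); a=eyes.snapshot("wrist"); pickle.dump((s,a),open("w1.pkl","wb"))
print(s["tool_pos"],s["tcp_rot"])
cv2.imwrite("pics/w1.png",cv2.resize(a[:,:,::-1],(800,600),interpolation=cv2.INTER_CUBIC))
E
```

```text
[519.00503004 -11.25954841 190.25701868] [ 179.83900642   -0.57449795 -164.20224219]
```

View pics/w1.png

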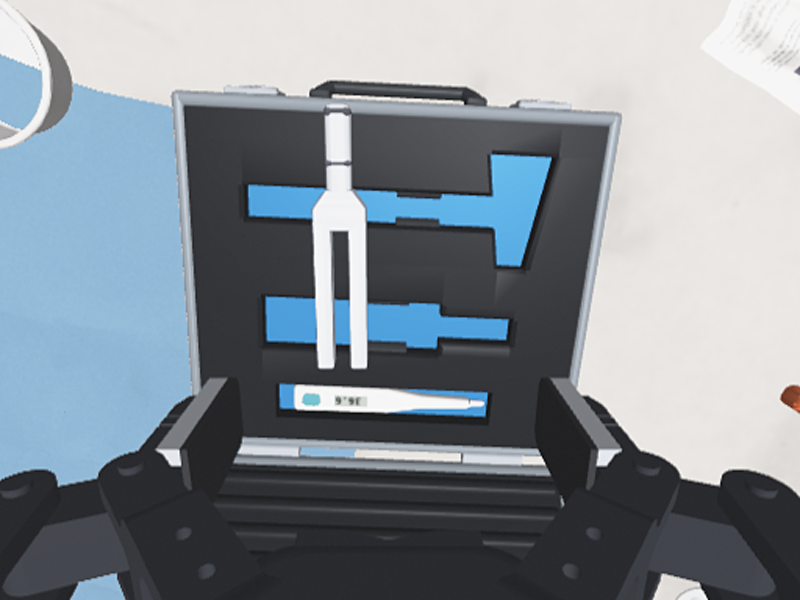

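The wrist view (800 px) shows the fork with its stem end at (338,105) and prong tips at (342,368). The fork pocket spans u 265–511 at v≈320, and the hammer pocket spans 247–552 at v≈205 with its head at the right. Right in the image is +y and down is toward the lid.

```bash
cat > m1.py <<'E'
from h import *
import pickle
s,a=pickle.load(open("w1.pkl","rb")); cal=eyes.get_calibration("wrist"); T=wristT(s)
print("cam",T[:3,3].round(0))
c=lambda uv,z: cast(cal,uv,z,T)[:,:2]
hsv=cv2.cvtColor(a,cv2.COLOR_RGB2HSV); h,sa,v=[hsv[:,:,i].astype(int) for i in range(3)]
e=c(np.array([[172,92],[621,115]])*.64,39); d=e[1]-e[0]; print("rim near corners",e.round(1),"len",np.linalg.norm(d).round(1))
blue=(h>95)&(h<112)&(sa>150)&(v>150); blue[:,:110]=0; blue[260:]=0
B=[b for b in blobs(blue,150) if b[1][0]<370]
allfar=[]
hp=np.zeros_like(blue); fp=hp.copy()
for i,st,ce,m in B:
    print(st)
    if ce[1]<175: hp|=m
    elif ce[1]<235: fp|=m
def colscan(m,u0,u1,far):
    P=[]
    for u in range(int(u0*.64),int(u1*.64)):
        k=np.flatnonzero(m[:,u]); 
        if len(k): P.append([u,k[-1]+.5 if far else k[0]-.5])
    return np.array(P,float)
def line(uv,z):
    p=c(uv,z); vx,vy,x,y=cv2.fitLine(p.astype(np.float32),cv2.DIST_HUBER,0,.01,.01).ravel()
    return np.degrees(np.arctan2(vy,vx)),np.array([x,y])
segs=[("hnear",hp,252,312,0,37.5),("hnear2",hp,372,392,0,37.5),("hfar",hp,372,390,1,28),("hfarR",hp,450,490,1,28),("hfarL",hp,252,312,1,28),("ffarL",fp,270,312,1,28),("fnearL",fp,270,312,0,37.5),("fnearS",fp,448,505,0,37.5),("ffarS",fp,448,505,1,28)]
L={}
for n,m,u0,u1,f,z in segs:
    L[n]=line(colscan(m,u0,u1,f),z); print(n,L[n][0].round(1),L[n][1].round(1))
y0=np.degrees(np.arctan2(d[1],d[0]))-90; print("case yaw from rim",y0)
# ends
def rowends(m,v0,v1):
    P=[];Q=[]
    for w in range(int(v0*.64),int(v1*.64)):
        k=np.flatnonzero(m[w]); P.append([k[0]-.5,w]);Q.append([k[-1]+.5,w])
    return np.array(P,float),np.array(Q,float)
fl,fr=rowends(fp,306,332); fr=rowends(fp,325,337)[1]; hl,hr=rowends(hp,192,212)
ex=np.array([np.cos(np.radians(y0)),np.sin(np.radians(y0))]); ey=np.array([-ex[1],ex[0]])
q=lambda p:(np.median(p@ex).round(1),np.median(p@ey).round(1))
for n in L: print(n,"x' ",(L[n][1]@ex).round(1))
for n,p in(("fork left",fl),("fork right",fr),("ham left",hl)): print(n,"y'",q(c(p,28))[1])
hr=np.argwhere(hp[:,int(480*.64):])[:,::-1]+[int(480*.64),0]; P=c(hr,28); print("headpocket y' max",np.percentile(P@ey,[2,98]).round(1),"x'",np.percentile(P@ex,[1,99]).round(1))
# case edges
w=(sa<45)&(v>150); w[:60]=0; w[240:]=0; w[:,:185]=0; w[:,250:]=0
m=max(blobs(w,100),key=lambda b:b[1][4])[3]
cs,_=cv2.findContours(m.astype(np.uint8),0,1); P=c(max(cs,key=cv2.contourArea)[:,0],54).astype(np.float32)
R=cv2.minAreaRect(P); print("fork rect",R)
P=c(np.argwhere(m)[:,::-1],54);
E
python3 m1.py
```

```text
cam [451. -31. 333.]
rim near corners [[ 454.6 -152.1]
 [ 398.9   89.3]] len 247.7
[159 118  49  22 854]
[ 229  119  119   52 1141]
[170 190  32  30 883]
[214 192  10  28 239]
[ 235  194   90   29 1736]
[261 249  51  11 151]
hnear -77.1 [488.  -85.2]
hnear2 -81.2 [475.  -28.1]
hfar -74.3 [493.5 -23.8]
hfarR -74.3 [481.2  30.2]
hfarL -77.7 [507.1 -82.3]
ffarL -74.3 [584.3 -57. ]
fnearL -77.4 [552.1 -65.1]
fnearS -76.6 [533.7  49.2]
ffarS -76.7 [550.   54.9]
case yaw from rim 13.007813463745478
hnear x'  456.3
hnear2 x'  456.5
hfar x'  475.5
hfarR x'  475.7
hfarL x'  475.6
ffarL x'  556.5
fnearL x'  523.3
fnearS x'  531.1
ffarS x'  548.2
fork left y' -204.2
fork right y' -48.9
ham left y' -213.9
headpocket y' max [-63.3 -40.1] x' [455.2 498.5]
fork rect ((523.8065185546875, -38.548248291015625), (119.28707122802734, 29.601787567138672), 15.505294799804688)
```

```bash
python3 -c "
from h import *
plan([508,-43,45],195.5,7,0)"
```

```text
from [518.4 -11.8 190.1] [ 179.84   -0.61 -164.33] gap 85.5 t 2.52 f [ 0.1 -0.4 -0.1]
[[[0.0024, -0.0039, 0.0208], [0.003, -0.011, 0.0], 0], [[0.0026, -0.0039, 0.0207], [0.0, -0.0, 0.0], 0], [[0.0026, -0.0039, 0.0207], [0.0, -0.0, 0.0], 0], [[0.0026, -0.0039, 0.0207], [0.0, -0.0, 0.0], 0], [[0.0026, -0.0039, 0.0207], [-0.0, -0.0, 0.0], 0], [[0.0026, -0.0039, 0.0207], [0.0, -0.0, 0.0], 0], [[0.0026, -0.0039, 0.0207], [-0.0, -0.0, 0.0], 0]]
```

{"api": "play_rows", "payload": {"deltas": [[[0.0024,-0.004,0.02],[0.003,-0.01,0],0],[[0.0026,-0.004,0.02],[0,0,0],0],[[0.0026,-0.004,0.02],[0,0,0],0],[[0.0026,-0.004,0.02],[0,0,0],0],[[0.0026,-0.004,0.02],[0,0,0],0],[[0.0026,-0.004,0.02],[0,0,0],0],[[0,0,0],[0,0,0],0]]}}

```text
time: 3.4
tool_pos: [504.1, -44.4, 66.1]
tcp_rot: [-180.0, -0.2, -165.4]
ft_force: [-0.4, -0.1, 0.0]
finger_gap: 85.5
```

```bash
python3 -c "
from h import *
plan([508,-43,45],195.5,3,0)"
```

```text
from [504.1 -44.4  66.1] [-179.97   -0.23 -165.38] gap 85.5 t 3.4 f [-0.4 -0.1  0. ]
[[[-0.0014, 0.0001, 0.007], [-0.001, -0.004, -0.005], 0], [[-0.0014, 0.0001, 0.007], [0.0, 0.0, -0.005], 0], [[-0.0014, 0.0001, 0.007], [0.0, 0.0, -0.005], 0]]
```

{"api": "play_rows", "payload": {"deltas": [[[-0.0015,0,0.01],[0,-0.003,-0.008],0],[[-0.0015,0,0.009],[0,0,-0.008],0],[[-0.001,0,0.002],[0,0,0],0],[[0,0,0],[0,0,0],0.4],[[0,0,0],[0,0,0],0.7],[[0,0,0],[0,0,0],1],[[0,0,0],[0,0,0],1],[[0,0,0],[0,0,0],1]], "force": 40}}

```text
time: 4.4
tool_pos: [510.2, -43.7, 47.0]
tcp_rot: [-179.8, 0.2, -164.5]
ft_force: [0.3, 0.2, -1.6]
finger_gap: 28.7
```

{"api": "play_rows", "payload": {"deltas": [[[0,0,0],[0,0,0],1],[[0,0,0],[0,0,0],1]]}}

```text
time: 4.65
tool_pos: [510.2, -43.7, 47.0]
tcp_rot: [-179.9, 0.2, -164.5]
ft_force: [-0.0, -0.0, 0.1]
finger_gap: 28.5
```

{"api": "play_rows", "payload": {"deltas": [[[0,0,-0.02],[0,0,0],1],[[0,0,-0.02],[0,0,0],1],[[0,0,-0.01],[0,0,0],1]]}}

```text
time: 5.03
tool_pos: [508.3, -43.3, 96.3]
tcp_rot: [-180.0, -0.0, -164.5]
ft_force: [-0.0, 0.2, -0.4]
finger_gap: 28.7
```

```bash
python3 -c "
from h import *
plan([555,-3.7,80],103,10,1)"
```

```text
from [508.3 -43.3  96.3] [-1.7995e+02 -2.0000e-02 -1.6450e+02] gap 28.7 t 5.03 f [-0.   0.2 -0.4]
[[[-0.0056, 0.0026, 0.0016], [-0.001, -0.0, 0.161], 1], [[-0.0051, 0.0034, 0.0016], [0.0, -0.0, 0.161], 1], [[-0.0045, 0.0042, 0.0016], [-0.0, -0.0, 0.161], 1], [[-0.0037, 0.0049, 0.0016], [0.0, -0.0, 0.161], 1], [[-0.0029, 0.0054, 0.0016], [0.0, -0.0, 0.161], 1], [[-0.002, 0.0058, 0.0016], [-0.0, -0.0, 0.161], 1], [[-0.001, 0.006, 0.0016], [0.0, -0.0, 0.161], 1], [[-0.0, 0.0061, 0.0016], [0.0, -0.0, 0.161], 1]]
[[[0.0009, 0.0061, 0.0016], [-0.0, -0.0, 0.161], 1], [[0.0019, 0.0058, 0.0016], [0.0, -0.0, 0.161], 1]]
```

{"api": "play_rows", "payload": {"deltas": [[[-0.0056,0.0026,0.0016],[0,0,0.161],1],[[-0.005,0.0034,0.0016],[0,0,0.161],1],[[-0.0045,0.0042,0.0016],[0,0,0.161],1],[[-0.0037,0.005,0.0016],[0,0,0.161],1],[[-0.003,0.0054,0.0016],[0,0,0.161],1],[[-0.002,0.0058,0.0016],[0,0,0.161],1],[[-0.001,0.006,0.0016],[0,0,0.161],1],[[0,0.006,0.0016],[0,0,0.161],1]]}}

```text
time: 6.02
tool_pos: [545.8, -11.4, 81.2]
tcp_rot: [-179.9, -0.0, 119.3]
ft_force: [-0.2, -0.2, -0.4]
finger_gap: 28.2
```

{"api": "play_rows", "payload": {"deltas": [[[0.001,0.006,0.0016],[0,0,0.161],1],[[0.002,0.006,0.0016],[0,0,0.161],1],[[0,0,0],[0,0,0],1]]}}

```text
time: 6.4
tool_pos: [554.8, -3.2, 76.2]
tcp_rot: [-179.7, -0.0, 100.3]
ft_force: [0.3, -0.4, -1.5]
finger_gap: 28.4
```

```bash
python3 -c "
from h import *
plan([555,-3.7,80],103,2,1)"
```

```text
from [554.8  -3.2  76.2] [-1.7971e+02 -3.0000e-02  1.0029e+02] gap 28.4 t 6.4 f [ 0.3 -0.4 -1.5]
[[[-0.0003, 0.0, -0.0019], [-0.005, -0.001, -0.024], 1], [[-0.0003, 0.0, -0.0019], [0.0, 0.0, -0.024], 1]]
```

{"api": "play_rows", "payload": {"deltas": [[[0,0,0],[-0.005,0,-0.04],1],[[0,0,0],[0,0,-0.01],1]]}}

```text
time: 6.65
tool_pos: [554.1, -3.4, 75.6]
tcp_rot: [-179.9, -0.0, 103.7]
ft_force: [-0.1, 0.0, -0.9]
finger_gap: 28.7
```

Run:
```python
from h import *
import pickle
plan([555,-3.7,80],103,2,1)
s=r.sense(); a=eyes.snapshot("wrist"); pickle.dump((s,a),open("w2.pkl","wb"))
cv2.imwrite("pics/w2.png",cv2.resize(a[:,:,::-1],(800,600),interpolation=cv2.INTER_CUBIC))
```

```text
from [554.1  -3.4  75.6] [-1.7993e+02 -5.0000e-02  1.0367e+02] gap 28.7 t 6.65 f [-0.1  0.  -0.9]
[[[-0.0003, 0.0004, -0.0022], [-0.001, -0.001, 0.006], 1], [[-0.0003, 0.0004, -0.0022], [0.0, -0.0, 0.006], 1]]
```

View pics/w2.png

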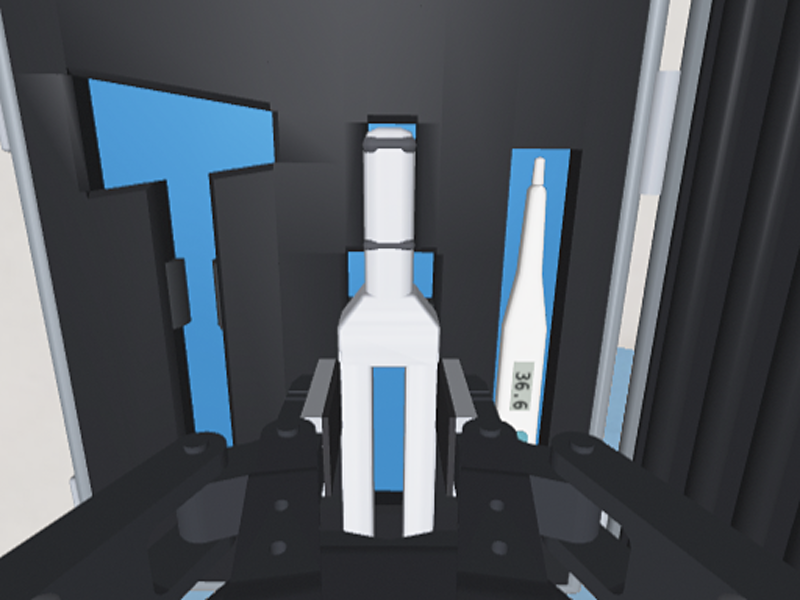

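The wrist view shows the fork held square with its stem end at (389,130). The pocket end shows beyond it at u 368–417, v 120, so the fork is aligned to about a pixel. I'll check this numerically.

Run:
```python
from h import *
import pickle
s,a=pickle.load(open("w2.pkl","rb")); cal=eyes.get_calibration("wrist"); T=wristT(s)
hsv=cv2.cvtColor(a,cv2.COLOR_RGB2HSV); h,sa,v=[hsv[:,:,i].astype(int) for i in range(3)]
blue=(h>95)&(h<112)&(sa>150)&(v>150)
y=np.radians(13.0);ex=np.array([np.cos(y),np.sin(y)]);ey=np.array([-ex[1],ex[0]])
C=lambda u,w,z:(lambda p:(round(p@ex,1),round(p@ey,1)))(cast(cal,[[u,w]],z,T)[0,:2])
for row in range(76,90):
    k=np.flatnonzero(blue[row,215:290])+215
    print(row,(k.min(),k.max()) if len(k) else None,a[row,250])
# hammer pocket handle columns
for row in (200,240): 
    k=np.flatnonzero(blue[row,90:160])+90; print(row,k.min(),k.max(),C(k.min()-.5,row,28),C(k.max()+.5,row,28),C(k.max()+.5,row,37.5))
for n,u,w,z in[("pocket end floor",251,78.5,28),("pocket endL",235,79,28),("pocket endR",267,79,28),("stem end top",249,83,82.6),("stemL",232.3,110,82.6),("stemR",266.2,110,82.6),("prong slot L",238,260,82.6),("prong slot R",259,260,82.6)]: print(n,C(u,w,z))
print("tcp",s["tool_pos"][:2]@ex,s["tool_pos"][:2]@ey)
```

```text
76 None [36 37 40]
77 None [37 36 38]
78 None [29 24 22]
79 (np.int64(236), np.int64(264)) [ 79 148 203]
80 (np.int64(236), np.int64(265)) [ 87 171 229]
81 (np.int64(236), np.int64(265)) [123 162 197]
82 (np.int64(236), np.int64(265)) [174 179 189]
83 (np.int64(262), np.int64(265)) [204 206 214]
84 (np.int64(264), np.int64(265)) [219 220 226]
85 (np.int64(264), np.int64(265)) [222 224 229]
86 (np.int64(264), np.int64(265)) [225 227 232]
87 (np.int64(265), np.int64(265)) [214 216 223]
88 None [137 138 146]
89 None [85 87 94]
200 122 138 (np.float64(460.1), np.float64(-121.3)) (np.float64(470.7), np.float64(-121.2)) (np.float64(474.2), np.float64(-117.9))
240 121 144 (np.float64(456.6), np.float64(-148.9)) (np.float64(472.2), np.float64(-148.7)) (np.float64(475.6), np.float64(-144.0))
pocket end floor (np.float64(540.2), np.float64(-48.4))
pocket endL (np.float64(531.2), np.float64(-48.7))
pocket endR (np.float64(549.2), np.float64(-48.5))
stem end top (np.float64(539.1), np.float64(-52.0))
stemL (np.float64(532.4), np.float64(-62.6))
stemR (np.float64(546.3), np.float64(-62.4))
prong slot L (np.float64(534.8), np.float64(-131.6))
prong slot R (np.float64(544.7), np.float64(-131.5))
tcp 539.1826873674298 -127.9371232374799
```

```bash
python3 -c "
from h import *
plan([554.6,-2.2,47],103.1,5,1)"
```

```text
from [554.2  -3.4  75.7] [-1.7994e+02 -4.0000e-02  1.0365e+02] gap 28.3 t 6.7 f [-0.8 -0.1 -0.5]
[[[0.0002, 0.0001, 0.0057], [-0.001, -0.001, 0.002], 1], [[0.0002, 0.0001, 0.0057], [-0.0, -0.0, 0.002], 1], [[0.0002, 0.0001, 0.0057], [0.0, -0.0, 0.002], 1], [[0.0002, 0.0001, 0.0057], [0.0, -0.0, 0.002], 1], [[0.0002, 0.0001, 0.0057], [-0.0, -0.0, 0.002], 1]]
```

{"api": "play_rows", "payload": {"deltas": [[[0.001,0.0005,0.006],[0,0,0.005],1],[[0.0003,0,0.006],[0,0,0.004],1],[[0,0,0.006],[0,0,0],1],[[0,0,0.006],[0,0,0],1],[[0,0,0.002],[0,0,0],1]]}}

```text
time: 7.32
tool_pos: [553.8, -2.0, 47.3]
tcp_rot: [-179.9, -0.1, 103.2]
ft_force: [-0.2, -1.1, -1.3]
finger_gap: 28.8
```

```bash
python3 -c "
from h import *
plan([554.6,-2.2,42],103.1,2,1)"
```

```text
from [553.8  -2.   47.3] [-1.7988e+02 -6.0000e-02  1.0316e+02] gap 28.8 t 7.33 f [-0.2 -1.1 -1.3]
[[[-0.0002, 0.0004, 0.0027], [-0.002, -0.001, 0.001], 1], [[-0.0002, 0.0004, 0.0027], [0.0, -0.0, 0.001], 1]]
```

{"api": "play_rows", "payload": {"deltas": [[[-0.0002,0.0008,0.001],[0,0,0],1],[[0,0,0.002],[0,0,0],1],[[0,0,0.002],[0,0,0],1],[[0,0,0],[0,0,0],1]]}}

```text
time: 7.82
tool_pos: [554.8, -2.2, 42.2]
tcp_rot: [-179.9, -0.0, 103.2]
ft_force: [-0.2, -0.2, -1.2]
finger_gap: 28.8
```

{"api": "play_rows", "payload": {"deltas": [[[0,0,0],[0,0,0],0.5],[[0,0,0],[0,0,0],0.3],[[0,0,0],[0,0,0],0.3],[[0,0,-0.01],[0,0,0],0.3],[[0,0,-0.02],[0,0,0],0.3],[[0,0,-0.02],[0,0,0],1],[[0,0,0],[0,0,0],1],[[0,0,0],[0,0,0],1]]}}

```text
time: 8.82
tool_pos: [555.9, -2.2, 96.0]
tcp_rot: [180.0, -0.0, 103.2]
ft_force: [0.4, -0.2, 0.1]
finger_gap: 5.4
```

Run:
```python
from h import *
import pickle
plan([555.6,-6,62],103.1,3,1)
s=r.sense(); a=eyes.snapshot("wrist"); pickle.dump((s,a),open("w3.pkl","wb"))
cv2.imwrite("pics/w3.png",cv2.resize(a[:,:,::-1],(640,480),interpolation=cv2.INTER_CUBIC))
```

```text
from [555.9  -2.2  96. ] [ 1.7997e+02 -1.0000e-02  1.0317e+02] gap 5.4 t 8.82 f [ 0.4 -0.2  0.1]
[[[-0.0012, -0.0004, 0.0113], [0.0, -0.0, 0.0], 1], [[-0.0012, -0.0004, 0.0113], [-0.0, -0.0, 0.0], 1], [[-0.0012, -0.0004, 0.0113], [0.0, -0.0, 0.0], 1]]
```

View pics/w3.png

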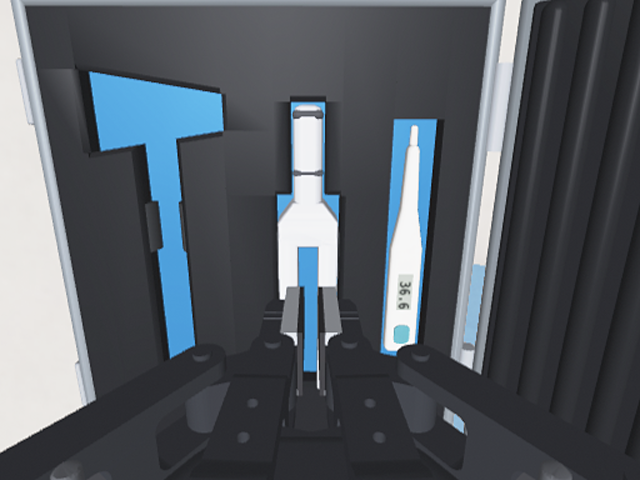

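The fork lies in its pocket, stem end at (308,105) with blue play all round. It now has to be pressed down.

{"api": "play_rows", "payload": {"deltas": [[[0.006,0.002,0.012],[0,0,0],1],[[0,0,0.012],[0,0,0],1],[[0,0,0.012],[0,0,0],1],[[0,0,0.006],[0,0,0],1],[[0,0,0],[0,0,0],1]]}}

```text
time: 9.5
tool_pos: [554.3, 5.0, 47.6]
tcp_rot: [-179.7, -0.1, 103.2]
ft_force: [0.9, 0.9, 1.5]
finger_gap: 0.0
```

{"api": "play_rows", "payload": {"deltas": [[[0,0.001,0.001],[0,0,0],1],[[0,0,0.0015],[0,0,0],1],[[0,0,0.0015],[0,0,0],1]]}}

```text
time: 9.88
tool_pos: [556.4, 5.1, 44.9]
tcp_rot: [-179.9, -0.1, 103.2]
ft_force: [-0.4, 0.9, 2.0]
finger_gap: 0.0
```

{"api": "play_rows", "payload": {"deltas": [[[0,-0.003,0],[0,0,0],1],[[0,0,0.0015],[0,0,0],1],[[0,0,0.0015],[0,0,0],1],[[0,0,0.0015],[0,0,0],1]]}}

```text
time: 10.38
tool_pos: [554.5, 4.3, 41.5]
tcp_rot: [180.0, -0.0, 103.2]
ft_force: [-4.0, -0.2, 16.0]
finger_gap: 0.1
```

{"api": "play_rows", "payload": {"deltas": [[[0,0,-0.01],[0,0,0],1],[[0,0,-0.04],[0,0,0],0.5],[[0,0,-0.05],[0,0,0],0],[[0,0,-0.04],[0,0,0],0]]}}

```text
time: 10.88
tool_pos: [549.8, 4.2, 180.0]
tcp_rot: [-179.3, -0.2, 103.2]
ft_force: [0.0, 0.1, 0.3]
finger_gap: 54.4
```

```bash
python3 -c "
from h import *
plan([450,322,190],-6,12,0)"
```

```text
from [549.8   4.2 180. ] [-179.31   -0.22  103.16] gap 54.4 t 10.88 f [0.  0.1 0.3]
[[[0.0277, -0.0021, -0.0007], [-0.012, -0.003, 0.159], 0], [[0.027, -0.0064, -0.0008], [0.0, -0.0, 0.159], 0], [[0.0257, -0.0106, -0.0008], [-0.0, -0.0, 0.159], 0], [[0.0237, -0.0145, -0.0008], [-0.0, -0.0, 0.159], 0], [[0.0211, -0.0181, -0.0008], [0.0, -0.0, 0.159], 0], [[0.0179, -0.0212, -0.0008], [0.0, -0.0, 0.159], 0], [[0.0144, -0.0238, -0.0008], [0.0, -0.0, 0.159], 0], [[0.0104, -0.0257, -0.0008], [0.0, -0.0, 0.159], 0]]
[[[0.0062, -0.0271, -0.0008], [0.0, -0.0, 0.159], 0], [[0.0019, -0.0277, -0.0008], [0.0, -0.0, 0.159], 0], [[-0.0025, -0.0276, -0.0008], [-0.0, -0.0, 0.159], 0], [[-0.0069, -0.0269, -0.0008], [0.0, -0.0, 0.159], 0]]
```

{"api": "play_rows", "payload": {"deltas": [[[0.028,-0.002,-0.001],[-0.01,0,0.159],0],[[0.027,-0.0065,-0.001],[0,0,0.159],0],[[0.026,-0.0105,-0.001],[0,0,0.159],0],[[0.024,-0.0145,-0.001],[0,0,0.159],0],[[0.021,-0.018,-0.001],[0,0,0.159],0],[[0.018,-0.021,-0.001],[0,0,0.159],0],[[0.0145,-0.024,-0.001],[0,0,0.159],0],[[0.01,-0.0255,-0.001],[0,0,0.159],0]]}}

```text
time: 11.88
tool_pos: [487.1, 221.2, 196.1]
tcp_rot: [179.9, -0.3, 27.7]
ft_force: [-0.3, 0.4, 0.6]
finger_gap: 85.4
```

{"api": "play_rows", "payload": {"deltas": [[[0.006,-0.027,-0.001],[0,0,0.159],0],[[0.002,-0.028,-0.001],[0,0,0.159],0],[[-0.0025,-0.0275,-0.001],[0,0,0.159],0],[[-0.007,-0.027,-0.001],[0,0,0.159],0],[[0,0,0],[0,0,0],0]]}}

```text
time: 12.5
tool_pos: [456.5, 332.9, 200.9]
tcp_rot: [180.0, -0.2, -9.9]
ft_force: [0.3, -0.4, 0.1]
finger_gap: 85.4
```

Run:
```python
from h import *
import pickle
s=r.sense(); a=eyes.snapshot("wrist"); pickle.dump((s,a),open("w4.pkl","wb")); print(s["tool_pos"],s["tcp_rot"],s["joint_pos"])
cv2.imwrite("pics/w4.png",cv2.resize(a[:,:,::-1],(640,480),interpolation=cv2.INTER_CUBIC))
```

```text
[456.48753172 332.87323947 200.87231639] [179.96971155  -0.19554949  -9.92297933] [ 30.99804975   2.85995129  93.34675272  -0.15190217  83.66539755
 130.93767233]
```

View pics/w4.png

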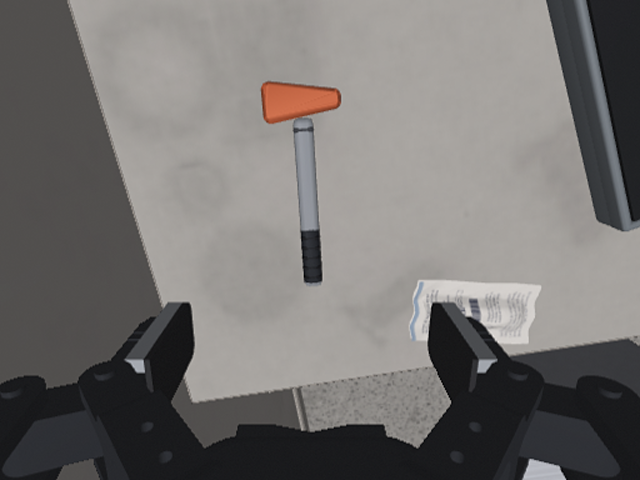

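The wrist view (640 px) shows the hammer with its orange head at (300,101), wide end left (+y) as expected, and the handle running from (303,120) to its tail at (312,284).

Run:
```python
from h import *
import pickle
s,a=pickle.load(open("w4.pkl","rb")); cal=eyes.get_calibration("wrist"); T=wristT(s); print("cam",T[:3,3].round())
c=lambda uv,z: cast(cal,uv,z,T)[:,:2]
hsv=cv2.cvtColor(a,cv2.COLOR_RGB2HSV); h,sa,v=[hsv[:,:,i].astype(int) for i in range(3)]
org=(h<18)&(sa>120)&(v>90)
m=max(blobs(org),key=lambda b:b[1][4])[3]
P=c(np.argwhere(m)[:,::-1],16)
bg=cv2.medianBlur(a,5); g=bg.astype(int)
# handle: differs from warm desk: blue >= red (steel bluish) or dark
hm=((g[:,:,2]-g[:,:,0]>2)|(g.max(2)<70))&(np.arange(512)[None]>215)&(np.arange(512)[None]<275)&(np.arange(384)[:,None]>93)&(np.arange(384)[:,None]<232)
hb=max(blobs(hm),key=lambda b:b[1][4]); H=c(np.argwhere(hb[3])[:,::-1],16)
R=cv2.minAreaRect(H.astype(np.float32)); print("handle rect",R,hb[1])
mid=[(np.flatnonzero(hb[3][w]).mean(),w) for w in range(hb[1][1]+3,hb[1][1]+hb[1][3]-3)]
vx,vy,x,y=cv2.fitLine(c(np.array(mid),16).astype(np.float32),cv2.DIST_HUBER,0,.01,.01).ravel()
if vx<0: vx,vy=-vx,-vy
d=np.array([vx,vy]);n=np.array([-vy,vx]); print("yaw",np.degrees(np.arctan2(vy,vx)))
p0=np.array([x,y]); print("along: handle",np.percentile((H-p0)@d,[.5,99.5]).round(1),"head",np.percentile((P-p0)@d,[.5,99.5]).round(1),"across",np.percentile((P-p0)@n,[.5,99.5]).round(1),"handle across",np.percentile((H-p0)@n,[2,98]).round(1))
lo=np.percentile((H-p0)@d,.5); hx=np.mean(np.percentile((P-p0)@d,[.5,99.5]))
print("grip from tail",p0+d*(lo+100),"from head",p0+d*(hx-58))
```

```text
cam [529. 321. 343.]
handle rect ((456.46917724609375, 335.0152893066406), (16.27283477783203, 142.5538787841797), 83.61424255371094) [ 234   94   24  135 2026]
yaw -6.4561615
along: handle [-73.2  66.6] head [67.  95.4] across [-29.2  30.1] handle across [-7.7  7.7]
grip from tail [486.28236807 331.67579955] from head [482.62306888 332.08988815]
```

```bash
python3 -c "
from h import *
plan([485.5,331.8,30],-6.5,7,0)"
```

```text
from [456.8 332.  200.8] [179.94  -0.2   -9.81] gap 85.1 t 12.55 f [-0.  -0.4  0.2]
[[[0.004, -0.0007, 0.0244], [0.001, -0.004, -0.008], 0], [[0.004, -0.0006, 0.0244], [0.0, 0.0, -0.008], 0], [[0.0041, -0.0006, 0.0244], [0.0, 0.0, -0.008], 0], [[0.0041, -0.0006, 0.0244], [0.0, 0.0, -0.008], 0], [[0.0041, -0.0005, 0.0244], [-0.0, 0.0, -0.008], 0], [[0.0041, -0.0005, 0.0244], [0.0, 0.0, -0.008], 0], [[0.0041, -0.0005, 0.0244], [0.0, 0.0, -0.008], 0]]
```

{"api": "play_rows", "payload": {"deltas": [[[0.004,-0.0007,0.024],[0,-0.004,-0.01],0],[[0.004,-0.0006,0.024],[0,0,-0.01],0],[[0.004,-0.0006,0.024],[0,0,-0.01],0],[[0.004,-0.0006,0.024],[0,0,-0.01],0],[[0.004,-0.0006,0.024],[0,0,-0.01],0],[[0.004,-0.0006,0.024],[0,0,-0.005],0],[[0.004,0,0.015],[0,0,0],0]]}}

```text
time: 13.42
tool_pos: [489.4, 324.5, 39.9]
tcp_rot: [179.9, -0.2, -5.7]
ft_force: [0.3, 0.1, 0.0]
finger_gap: 85.3
```

```bash
python3 -c "
from h import *
plan([485.5,331.8,9],-6.5,3,0)"
```

```text
from [489.4 324.5  39.9] [ 1.7985e+02 -1.6000e-01 -5.7300e+00] gap 85.3 t 13.43 f [0.3 0.1 0. ]
[[[-0.0016, -0.0023, 0.0103], [0.003, -0.003, 0.004], 0], [[-0.0015, -0.0023, 0.0103], [0.0, -0.0, 0.004], 0], [[-0.0015, -0.0023, 0.0103], [0.0, -0.0, 0.004], 0]]
```

{"api": "play_rows", "payload": {"deltas": [[[-0.002,-0.003,0.01],[0.003,-0.003,0.008],0],[[-0.001,-0.003,0.01],[0,0,0.004],0],[[-0.001,-0.001,0.007],[0,0,0],0],[[0,0,0],[0,0,0],0]]}}

```text
time: 13.92
tool_pos: [486.3, 331.5, 11.7]
tcp_rot: [-180.0, 0.0, -6.4]
ft_force: [-0.7, 0.0, -0.7]
finger_gap: 85.7
```

```bash
python3 -c "
from h import *
plan([485.5,331.8,8],-6.5,1,0)"
```

```text
from [486.3 331.5  11.7] [-1.7998e+02  4.0000e-02 -6.4100e+00] gap 85.7 t 13.93 f [-0.7  0.  -0.7]
[[[-0.0009, -0.0002, 0.0037], [-0.0, 0.001, 0.002], 0]]
```

{"api": "play_rows", "payload": {"deltas": [[[-0.001,0,0.004],[0,0,0],0],[[0,0,0],[0,0,0],0.5],[[0,0,0],[0,0,0],1],[[0,0,0],[0,0,0],1],[[0,0,0],[0,0,0],1],[[0,0,0],[0,0,0],1],[[0,0,0],[0,0,0],1],[[0,0,0],[0,0,0],1]], "force": 60}}

```text
time: 14.92
tool_pos: [486.4, 332.5, 9.4]
tcp_rot: [-179.9, -0.1, -6.4]
ft_force: [-0.3, 0.1, 0.7]
finger_gap: 13.7
```

{"api": "play_rows", "payload": {"deltas": [[[0,0,-0.02],[0,0,0],1],[[0,0,-0.03],[0,0,0],1],[[0,0,-0.03],[0,0,0],1],[[0,0,-0.02],[0,0,0],1],[[0,0,0],[0,0,0],1]]}}

```text
time: 15.55
tool_pos: [486.7, 332.6, 117.5]
tcp_rot: [-179.8, -0.2, -6.4]
ft_force: [0.7, -0.6, -1.7]
finger_gap: 13.7
```

```bash
python3 -c "
from h import *
plan([479.3,-4.3,105],103,13,1)"
```

```text
from [486.7 332.6 117.5] [-179.8    -0.22   -6.38] gap 13.7 t 15.55 f [ 0.7 -0.6 -1.7]
[[[0.0023, 0.0258, 0.0009], [-0.003, -0.004, -0.147], 1], [[-0.0015, 0.0259, 0.001], [-0.0, 0.0, -0.147], 1], [[-0.0053, 0.0254, 0.001], [0.0, 0.0, -0.147], 1], [[-0.0089, 0.0243, 0.001], [0.0, 0.0, -0.147], 1], [[-0.0124, 0.0228, 0.001], [-0.0, 0.0, -0.147], 1], [[-0.0156, 0.0207, 0.001], [-0.0, 0.0, -0.147], 1], [[-0.0184, 0.0182, 0.001], [0.0, 0.0, -0.147], 1], [[-0.0209, 0.0153, 0.001], [-0.0, 0.0, -0.147], 1]]
[[[-0.0229, 0.0121, 0.001], [-0.0, 0.0, -0.147], 1], [[-0.0244, 0.0086, 0.001], [0.0, 0.0, -0.147], 1], [[-0.0254, 0.0049, 0.001], [-0.0, 0.0, -0.147], 1], [[-0.0259, 0.0012, 0.001], [-0.0, 0.0, -0.147], 1], [[-0.0258, -0.0026, 0.001], [0.0, 0.0, -0.147], 1]]
```

{"api": "play_rows", "payload": {"deltas": [[[0.002,0.026,0.001],[0,0,-0.147],1],[[-0.0015,0.026,0.001],[0,0,-0.147],1],[[-0.005,0.0255,0.001],[0,0,-0.147],1],[[-0.009,0.0245,0.001],[0,0,-0.147],1],[[-0.0125,0.023,0.001],[0,0,-0.147],1],[[-0.0155,0.0205,0.001],[0,0,-0.147],1],[[-0.0185,0.018,0.001],[0,0,-0.147],1],[[-0.021,0.0155,0.001],[0,0,-0.147],1]]}}

```text
time: 16.55
tool_pos: [481.8, 119.3, 105.1]
tcp_rot: [-179.9, -0.1, 63.3]
ft_force: [0.1, 0.7, -0.8]
finger_gap: 13.5
```

{"api": "play_rows", "payload": {"deltas": [[[-0.023,0.012,0.001],[0,0,-0.147],1],[[-0.0245,0.0085,0.001],[0,0,-0.147],1],[[-0.0255,0.005,0.001],[0,0,-0.147],1],[[-0.026,0.001,0.001],[0,0,-0.147],1],[[-0.02,-0.0025,0.001],[0,0,-0.147],1],[[0,0,0],[0,0,0],1]]}}

```text
time: 17.3
tool_pos: [481.1, -10.2, 96.1]
tcp_rot: [-179.7, -0.2, 106.8]
ft_force: [-0.0, 1.1, -1.0]
finger_gap: 13.7
```

```bash
python3 -c "
from h import *
plan([479.3,-4.3,90],103,2,1)"
```

```text
from [481.1 -10.2  96.1] [-179.69   -0.22  106.75] gap 13.7 t 17.3 f [-0.   1.1 -1. ]
[[[0.0031, -0.0, 0.0031], [-0.005, -0.004, 0.033], 1], [[0.0031, -0.0001, 0.003], [0.0, -0.0, 0.033], 1]]
```

{"api": "play_rows", "payload": {"deltas": [[[0.003,0,0.005],[-0.005,-0.004,0.033],1],[[0.003,0,0.005],[0,0,0.033],1],[[0,0,0],[0,0,0],1]]}}

```text
time: 17.68
tool_pos: [478.5, -2.6, 84.9]
tcp_rot: [-179.9, -0.1, 102.3]
ft_force: [-0.6, 0.3, -0.7]
finger_gap: 13.6
```

Run:
```python
from h import *
import pickle
s=r.sense(); a=eyes.snapshot("wrist"); pickle.dump((s,a),open("w5.pkl","wb")); print(s["tool_pos"],s["tcp_rot"])
cv2.imwrite("pics/w5.png",cv2.resize(a[:,:,::-1],(800,600),interpolation=cv2.INTER_CUBIC))
```

```text
[478.45340202  -2.64414542  84.89752271] [-1.79900064e+02 -6.08006936e-02  1.02329637e+02]
```

View pics/w5.png

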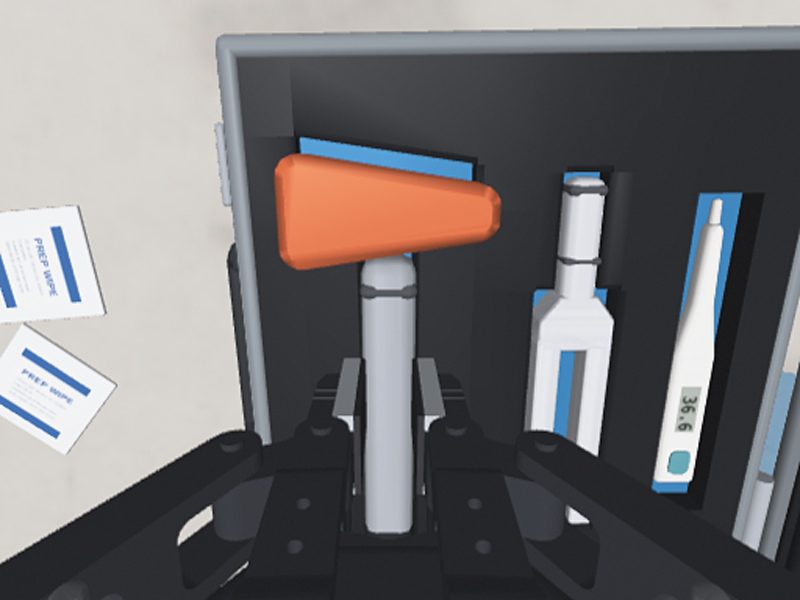

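Run:
```python
from h import *
import pickle
s,a=pickle.load(open("w5.pkl","rb")); cal=eyes.get_calibration("wrist"); T=wristT(s)
hsv=cv2.cvtColor(a,cv2.COLOR_RGB2HSV); h,sa,v=[hsv[:,:,i].astype(int) for i in range(3)]
y=np.radians(13.0);ex=np.array([np.cos(y),np.sin(y)]);ey=np.array([-ex[1],ex[0]]); E=np.c_[ex,ey]
c=lambda uv,z: cast(cal,uv,z,T)[:,:2]@E
org=(h<18)&(sa>120)&(v>90); m=max(blobs(org),key=lambda b:b[1][4])[3]
for z in(85,88,91.5):
    P=c(np.argwhere(m)[:,::-1],z); print("head",z,P.min(0).round(1),P.max(0).round(1), "far/near at wide end",[P[P[:,0]<P[:,0].min()+6][:,1].min().round(1),P[P[:,0]<P[:,0].min()+6][:,1].max().round(1)])
blue=(h>95)&(h<112)&(sa>150)&(v>150); blue[:,:180]=0;blue[:,310:]=0;blue[130:]=0
P=c(np.argwhere(blue)[:,::-1],28); print("pocket head",P.min(0).round(1),P.max(0).round(1),"left edge y'max",P[P[:,0]<P[:,0].min()+5][:,1].max(),"right edge y'max",P[P[:,0]>P[:,0].max()-5][:,1].max())
L=lambda u,w:c([[u*.64,w*.64]],89)[0].round(1)
print("handle",[(c([[u*.64,w*.64]],91.5)[0]).round(1) for u,w in((360,340),(415,340),(366,500),(411,500))])
print("tcp",(s["tool_pos"][:2]@E).round(1))
print("fork stem end top now",c([[585*.64,179*.64]],42)[0],c([[585*.64,179*.64]],49)[0])
```

```text
head 85 [434.9 -72.4] [498.4 -39.9] far/near at wide end [np.float64(-72.4), np.float64(-40.3)]
head 88 [435.6 -71.7] [497.7 -39.8] far/near at wide end [np.float64(-71.7), np.float64(-40.2)]
head 91.5 [436.4 -70.8] [497.  -39.7] far/near at wide end [np.float64(-70.8), np.float64(-39.7)]
pocket head [433.2 -51.1] [498.6 -35.2] left edge y'max -35.23629635735119 right edge y'max -45.191064881745866
handle [array([458.2, -92.3]), array([474.2, -92.5]), array([ 458.5, -147.8]), array([ 473., -148.])]
tcp [ 465.6 -110.2]
fork stem end top now [537.77573085 -50.96276971] [535.1152114 -50.4428931]
```

{"api": "play_rows", "payload": {"deltas": [[[0.002,0,0.006],[0,0,-0.01],1],[[0,0,0.007],[0,0,0],1],[[0,0,0.007],[0,0,0],1],[[0,0,0.005],[0,0,0],1],[[0,0,0],[0,0,0],1]]}}

```text
time: 18.35
tool_pos: [478.0, -0.2, 58.2]
tcp_rot: [-179.9, -0.1, 103.0]
ft_force: [0.3, 0.0, -0.4]
finger_gap: 13.9
```

```bash
python3 -c "
from h import *
plan([478.2,-0.7,52],103,2,1)"
```

```text
from [ 4.78e+02 -2.00e-01  5.82e+01] [-1.7990e+02 -7.0000e-02  1.0298e+02] gap 13.9 t 18.35 f [ 0.3  0.  -0.4]
[[[-0.0003, 0.0, 0.0031], [-0.002, -0.001, -0.0], 1], [[-0.0003, 0.0, 0.0031], [0.0, 0.0, -0.0], 1]]
```

{"api": "play_rows", "payload": {"deltas": [[[-0.0003,0,0.004],[0,0,0],1],[[0,0,0.003],[0,0,0],1],[[0,0,0.002],[0,0,0],1],[[0,0,0.001],[0,0,0],1],[[0,0,0],[0,0,0],1]]}}

```text
time: 18.98
tool_pos: [478.5, -0.7, 48.0]
tcp_rot: [-179.9, -0.0, 103.0]
ft_force: [0.3, 0.5, -1.5]
finger_gap: 14.0
```

{"api": "play_rows", "payload": {"deltas": [[[0,0,0.0015],[0,0,0],1],[[0,0,0.0015],[0,0,0],1],[[0,0,0],[0,0,0],1]]}}

```text
time: 19.35
tool_pos: [478.5, -0.8, 45.1]
tcp_rot: [-179.9, -0.0, 103.0]
ft_force: [-0.5, -0.5, -0.1]
finger_gap: 13.8
```

{"api": "play_rows", "payload": {"deltas": [[[0,0,0],[0,0,0],0.6],[[0,0,0],[0,0,0],0.5],[[0,0,0],[0,0,0],0.5],[[0,0,-0.01],[0,0,0],0.5],[[-0.0035,0,-0.02],[0,0,0],1],[[0,0,0],[0,0,0],1],[[0,0,0],[0,0,0],1],[[0,0,0],[0,0,0],1]]}}

```text
time: 20.35
tool_pos: [479.8, -4.0, 76.7]
tcp_rot: [180.0, -0.0, 103.0]
ft_force: [-0.3, -0.1, -0.0]
finger_gap: 0.0
```

{"api": "play_rows", "payload": {"deltas": [[[0,0,0.01],[0,0,0],1],[[0,0,0.007],[0,0,0],1],[[0,0,0.002],[0,0,0],1],[[0,0,0],[0,0,0],1]]}}

```text
time: 20.85
tool_pos: [478.1, -3.7, 54.3]
tcp_rot: [-179.8, -0.1, 103.0]
ft_force: [0.9, 0.3, 0.2]
finger_gap: 0.0
```

{"api": "play_rows", "payload": {"deltas": [[[0,0.0005,0.002],[0,0,0],1],[[0,0,0.002],[0,0,0],1],[[0,0,0.0015],[0,0,0],1],[[0,0,0.0015],[0,0,0],1]]}}

```text
time: 21.35
tool_pos: [479.9, -3.6, 48.3]
tcp_rot: [-180.0, -0.1, 103.0]
ft_force: [-1.0, 0.2, 4.5]
finger_gap: 0.1
```

{"api": "play_rows", "payload": {"deltas": [[[0,0,0.0015],[0,0,0],1],[[0,0,0.0015],[0,0,0],1],[[0,0,0.0015],[0,0,0],1]]}}

```text
time: 21.72
tool_pos: [479.8, -3.7, 43.5]
tcp_rot: [-179.9, -0.1, 103.0]
ft_force: [-5.6, 1.3, 20.0]
finger_gap: 0.2
```

{"api": "play_rows", "payload": {"deltas": [[[0,0,-0.01],[0,0,0],1],[[-0.02,0.01,-0.04],[0,0,0],1],[[-0.03,0.01,-0.04],[0,0,0],1],[[-0.03,0.01,-0.04],[0,0,0],1],[[-0.03,0,-0.02],[0,0,0],1],[[0,0,0],[0,0,0],1]]}}

```text
time: 22.48
tool_pos: [534.3, -106.7, 198.4]
tcp_rot: [-179.8, -0.1, 103.1]
ft_force: [-0.7, 0.2, -0.7]
finger_gap: -0.4
```

Run:
```python
from h import *
import pickle
s=r.sense(); a=eyes.snapshot("wrist"); pickle.dump((s,a),open("w6.pkl","wb")); print(s["tool_pos"],s["tcp_rot"])
cv2.imwrite("pics/w6.png",cv2.resize(a[:,:,::-1],(800,600),interpolation=cv2.INTER_CUBIC))
```

```text
[ 534.30037624 -106.7295047   198.35664341] [-1.79836070e+02 -5.37662173e-02  1.03060913e+02]
```

View pics/w6.png

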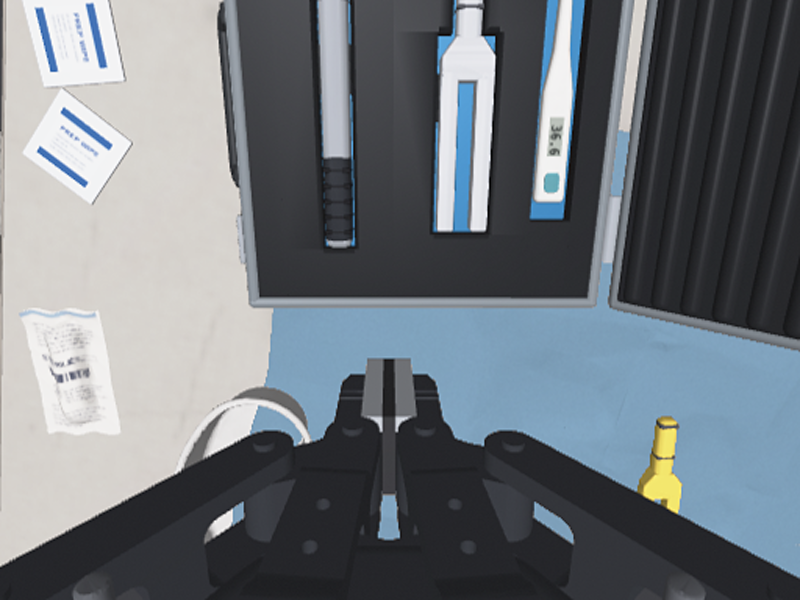

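The wrist view shows the hammer's tail at (340,243) and the prong tips at (462,231), both down inside their pockets. I'll press both once more to confirm nothing sprang back.

```bash
python3 -c "
from h import *
plan([554.5,0,58],103,6,1)"
```

```text
from [ 533.7 -105.6  197.2] [-1.7977e+02 -1.3000e-01  1.0310e+02] gap 0.1 t 22.52 f [0.4 0.4 0.5]
[[[0.0163, 0.0075, 0.0232], [-0.004, -0.002, 0.0], 1], [[0.0163, 0.0074, 0.0232], [-0.0, -0.0, 0.0], 1], [[0.0164, 0.0074, 0.0232], [0.0, -0.0, 0.0], 1], [[0.0164, 0.0074, 0.0232], [0.0, -0.0, 0.0], 1], [[0.0164, 0.0074, 0.0232], [0.0, -0.0, 0.0], 1], [[0.0164, 0.0073, 0.0232], [0.0, -0.0, 0.0], 1]]
```

{"api": "play_rows", "payload": {"deltas": [[[0.0163,0.0075,0.022],[-0.004,0,0],1],[[0.0163,0.0075,0.022],[0,0,0],1],[[0.0163,0.0075,0.022],[0,0,0],1],[[0.0163,0.0075,0.022],[0,0,0],1],[[0.0163,0.0075,0.022],[0,0,0],1],[[0.0163,0.006,0.01],[0,0,0],1],[[0,0,0],[0,0,0],1]]}}

```text
time: 23.4
tool_pos: [546.1, 10.2, 66.9]
tcp_rot: [-179.4, -0.5, 103.3]
ft_force: [-0.2, -0.5, 0.6]
finger_gap: 0.0
```

```bash
python3 -c "
from h import *
plan([554.5,0,46],103,3,1)"
```

```text
from [546.1  10.2  66.9] [-179.37   -0.49  103.28] gap 0.0 t 23.4 f [-0.2 -0.5  0.6]
[[[-0.004, 0.002, 0.0069], [-0.011, -0.009, 0.002], 1], [[-0.004, 0.002, 0.007], [0.0, -0.0, 0.002], 1], [[-0.004, 0.002, 0.007], [0.0, -0.0, 0.002], 1]]
```

{"api": "play_rows", "payload": {"deltas": [[[-0.005,0.004,0.006],[-0.01,-0.008,0],1],[[-0.005,0.002,0.006],[0,0,0],1],[[0,0,0.004],[0,0,0],1],[[0,0,0],[0,0,0],1]]}}

```text
time: 23.9
tool_pos: [556.1, -0.3, 52.0]
tcp_rot: [179.8, 0.1, 103.2]
ft_force: [-0.2, -0.6, -0.5]
finger_gap: 0.3
```

{"api": "play_rows", "payload": {"deltas": [[[0,0,0.001],[0,0,0],1],[[0,0,0.001],[0,0,0],1]]}}

```text
time: 24.15
tool_pos: [556.4, -0.7, 50.4]
tcp_rot: [179.8, 0.1, 103.2]
ft_force: [0.3, -0.0, 0.1]
finger_gap: 0.1
```

{"api": "play_rows", "payload": {"deltas": [[[0,-0.002,0.002],[0,0,0],1],[[0,0,0.002],[0,0,0],1],[[0,0,0.001],[0,0,0],1]]}}

```text
time: 24.52
tool_pos: [554.4, -1.1, 45.2]
tcp_rot: [179.8, 0.1, 103.2]
ft_force: [-0.2, 0.1, 1.1]
finger_gap: -0.1
```

{"api": "play_rows", "payload": {"deltas": [[[0,0,0.001],[0,0,0],1],[[0,0,0.001],[0,0,0],1]]}}

```text
time: 24.78
tool_pos: [554.4, -1.0, 43.0]
tcp_rot: [179.8, 0.1, 103.2]
ft_force: [0.2, -0.4, -0.3]
finger_gap: 0.0
```

{"api": "play_rows", "payload": {"deltas": [[[0,0,0.001],[0,0,0],1],[[0,0,0.001],[0,0,0],1]]}}

```text
time: 25.02
tool_pos: [554.6, -1.0, 41.4]
tcp_rot: [179.8, 0.1, 103.2]
ft_force: [-5.6, 0.5, 10.6]
finger_gap: 0.3
```

{"api": "play_rows", "payload": {"deltas": [[[0,0,-0.012],[0,0,0],1],[[0.003,-0.02,-0.01],[0,0,0],1],[[0.004,-0.025,0],[0,0,0],1],[[0.004,-0.022,0],[0,0,0],1],[[0,0,0],[0,0,0],1]]}}

```text
time: 25.65
tool_pos: [487.0, -5.9, 67.2]
tcp_rot: [179.6, 0.2, 103.2]
ft_force: [0.3, -0.8, 0.0]
finger_gap: -0.0
```

```bash
python3 -c "
from h import *
plan([479.3,-4.3,48],103,3,1)"
```

```text
from [487.   -5.9  67.2] [179.56   0.19 103.2 ] gap -0.0 t 25.65 f [ 0.3 -0.8  0. ]
[[[0.0011, -0.0024, 0.0064], [0.008, 0.003, 0.001], 1], [[0.0011, -0.0024, 0.0064], [0.0, -0.0, 0.001], 1], [[0.0011, -0.0024, 0.0064], [-0.0, -0.0, 0.001], 1]]
```

{"api": "play_rows", "payload": {"deltas": [[[0.003,-0.006,0.006],[0.008,0.003,0],1],[[0,-0.001,0.006],[0,0,0],1],[[0,0,0.003],[0,0,0],1],[[0,0,0],[0,0,0],1]]}}

```text
time: 26.15
tool_pos: [481.2, -4.5, 51.8]
tcp_rot: [180.0, 0.0, 103.2]
ft_force: [0.5, 0.5, 0.8]
finger_gap: -0.2
```

{"api": "play_rows", "payload": {"deltas": [[[0,0,0.001],[0,0,0],1],[[0,0,0.001],[0,0,0],1]]}}

```text
time: 26.4
tool_pos: [481.6, -4.5, 49.7]
tcp_rot: [179.9, 0.0, 103.2]
ft_force: [-0.4, 0.8, -0.4]
finger_gap: -0.1
```

{"api": "play_rows", "payload": {"deltas": [[[0,-0.002,0.0015],[0,0,0],1],[[0,0,0.0015],[0,0,0],1],[[0,0,0.001],[0,0,0],1]]}}

```text
time: 26.78
tool_pos: [479.6, -5.0, 45.6]
tcp_rot: [179.9, 0.0, 103.2]
ft_force: [0.5, -0.2, 0.4]
finger_gap: -0.0
```

{"api": "play_rows", "payload": {"deltas": [[[0,0,0.001],[0,0,0],1],[[0,0,0.001],[0,0,0],1]]}}

```text
time: 27.02
tool_pos: [479.7, -5.0, 43.6]
tcp_rot: [179.9, 0.0, 103.2]
ft_force: [-0.4, 0.5, 6.0]
finger_gap: 0.1
```

{"api": "play_rows", "payload": {"deltas": [[[0,0,-0.012],[0,0,0],1],[[-0.005,0.01,-0.035],[0,0,0],1],[[-0.01,0.01,-0.04],[0,0,0],1],[[-0.01,0.01,-0.04],[0,0,0],1],[[0,0,-0.01],[0,0,0],1],[[0,0,0],[0,0,0],1]]}}

```text
time: 27.78
tool_pos: [514.5, -22.6, 187.2]
tcp_rot: [179.9, 0.0, 103.2]
ft_force: [-0.7, -0.8, -0.8]
finger_gap: -0.2
```

Run:
```python
from h import *
s=r.sense(); a=eyes.snapshot("wrist"); t=eyes.snapshot("top"); print(s["tool_pos"],s["tcp_rot"],s["time"])
T=wristT(s); cal=eyes.get_calibration("wrist")
y=np.radians(13.0);ex=np.array([np.cos(y),np.sin(y)]);ey=np.array([-ex[1],ex[0]])
M=T[:3,:3]; 
def proj(xp,yp,z):
    p=np.append(xp*ex+yp*ey,z); q=cal["mtx"]@(M.T@(p-T[:3,3])); return q[:2]/q[2]
b=cv2.resize(a[:,:,::-1],(800,600),interpolation=cv2.INTER_CUBIC)
for xp,yp,z in[(466,-112+75,44),(466,-54,44),(540,-50.5,42),(540,-202.5,42),(466,-212,44),(540,-126.5,42)]:
    u=proj(xp,yp,z)/.64; print(u.round()); cv2.drawMarker(b,tuple(int(k) for k in u),(0,255,0),0,10,1)
cv2.imwrite("pics/w7.png",b)
t0=np.load("top.npy")
d=np.abs(t.astype(int)-t0).max(2)
for n,(u,v) in {"cup":(239,230),"vialL":(249,265),"vialR":(538,260),"ampR":(587,240)}.items():
    u,v=int(u*.64),int(v*.64); print(n,d[v-8:v+9,u-8:u+9].max())
```

```text
[514.53283157 -22.60744358 187.243318  ] [1.79931634e+02 4.69337288e-02 1.03219091e+02] 27.775
[330.  86.]
[331. 120.]
[468. 114.]
[457. 370.]
[339. 385.]
[462. 252.]
cup 5
vialL 5
vialR 5
ampR 5
```

View pics/w7.png

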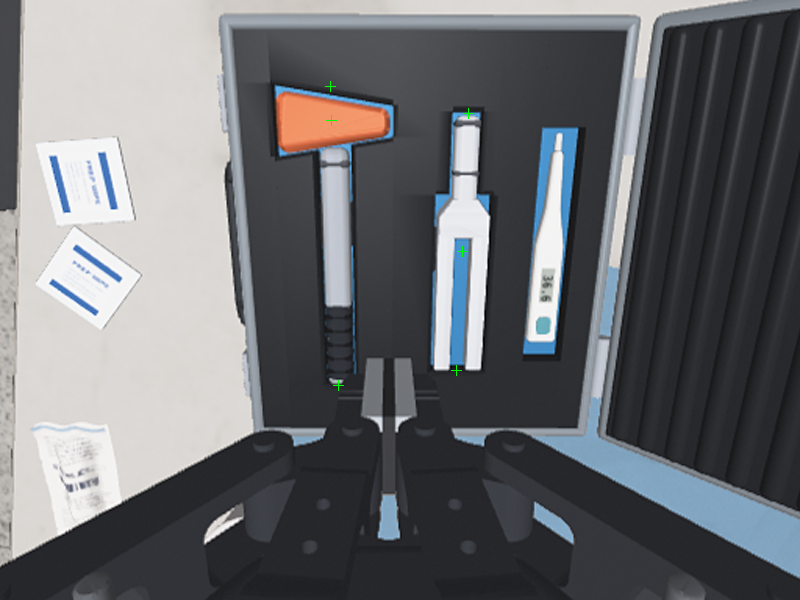

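Both tools sit in their pockets with blue play all round. The predicted home markers fall on the head centre, the hammer's tail, the stem end and the prong tips. The image patches round the vials, ampoule and cup have not changed.

```bash
python3 -c "
from bench import r
print(r.sense()['finger_gap']); print(r.hand_in())"
```

```text
-0.10893933722409208
the job is handed in; nothing more can be done
None
```

The tuning fork and the reflex hammer are both back in their own pockets, pressed home, and the job was handed in at about 28 s of the 64 s allowed.

- **Fully home:** I pressed each tool with about 16–20 N, then touched it again to see whether it had sprung back. The fork first resisted below 43 mm and read 10.6 N at 41.4 mm. The hammer read 6 N at 43.6 mm. Their tops should be at 42 and 44 mm when home, so both stayed down.
- **Position and direction:** In the last wrist picture both tools lie the right way round with clearance all round. Their ends fall on the home positions I worked out, by eye to within a couple of millimetres.
- **Loose items:** The before and after top views show no change around the vials, the ampoule or the cup.
- **Disagreement:** My first two estimates of the hammer's grip point, one from its tail and one from its head, differed by about 4 mm. A wrist picture of the gripped hammer over its pocket agreed with the head estimate, so I placed it by that and it went in without any side force.

No checks failed. The hand-in gave no verdict.

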